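# Lay out the counter for rolling pills

## Robot

A 6-joint arm with a two-finger parallel gripper is mounted at the origin on the work surface. World frame = base frame: x ahead of the robot, y to its left, z up, the work surface at z = 0. Lengths are in m, angles in rad, forces in N, time in s.
With the tool pointing down it reaches from about 0.35 to 0.85 m from the base axis. Payload 8.1 kg.
Tool frame: the origin (TCP) lies at the very end of the fingers, on their centre line; the grasp point (between the pads) lies robot.grip_point_offset behind it (robot.grip_point_offset is the distance from the TCP to the grasp point, in m); z points along the fingers, y is the line along which they close (so a half turn about z gives the same grasp; the last joint's range is limited). The gripper opens to 93 mm and grips with 3 to 60 N. Pads are 15 mm wide; open, the fingers measure 128 mm over their backs; the gripper's body (75 mm by 188 mm) begins 65 mm behind the grasp point.
Start: joints at [-1.341, 0.13, 1.488, -0, 1.523, -0.085], TCP at [0.186, -0.571, 0.219] pointing down, gripper open.
Joint ranges: [-2.96, 2.96], [-0.89, 2.26], [0.02, 2.5], [-1.34, 4.48], [0, 2.73], [-2.66, 2.66]. Speed limits (rad/s): [2.39, 2.39, 2.79, 3.14, 3.14, 3.14].

## Interface

Orientations are given as a rotation vector (axis times angle).
In Python, from plant import robot, eyes gives the robot as it stands. The module is installed in compiled form; this text tells all that it offers.
- The arm moves only by the tool apply_moves, never from a script. Its argument "steps" is one flat list of numbers, 7 for each row, row after row: the shift along the tool's x, y, z in units of 30 mm (1.0 is 30 mm), then the turn, a rotation vector about the tool's x, y, z in units of 6 degrees (1.0 is 6 degrees), then the opening in per cent of the stroke, from 0 (shut) to 100 (fully open). In form: [dx, dy, dz, ax, ay, az, fingers, dx, dy, dz, ax, ay, az, fingers, ...]. A call has 1 to 12 rows; each row shifts and turns the commanded pose from where the row before left it, along the tool's axes as they then stand; what a row does not reach is not made up. A row lasts 1/12 s, in which the tool goes at most 41.7 mm and 7.16 degrees, less where a joint would pass 70% of its speed; a pose out of reach is approached as far as the arm can. A call is refused whole if a number of a shift passes 1 or a number of a turn 1, either way. A call with a gripper value outside its range is refused whole. The fingers move at their own pace and stop on an object; "grip_force" is the grip in N (left out, the last holds). Time passes only in rows, so rows that do not move let the fingers close. It gives the time, the measured TCP pose, the force, the opening and the grip force at its end, in the units of the state.
- robot.read_state(): the state, without advancing time (a new reading comes with each control period).
- eyes.read_camera(name): name is "scene" or "top" or "wrist"; returns the picture (420x560x3 uint8, red, green, blue); there is no depth.
- eyes.calibration(name): a dict with "K" (3x3 intrinsics, pixels), "R" (3x3) and "t" (3): a world point X has camera coordinates R X + t. Camera axes: x right, y down, z forward; pixel columns grow to the right and rows downward; lengths in m; the calibration is good to about 2 mm. A picture is of the moment at which its call begins: read the wrist's pose just before it. calibration takes no time and is no camera call; for the wrist camera it gives the pose at the moment of the call.
- robot.close_job(): hands the job in; it is judged then, once.
Trained networks look in the newest picture that a camera, given by its name, has taken for a name from the list of things; names that differ only in an ending like _2 or _b are one class to them, and where a whole thing is asked for, a point or a joint stands for the part that bears it (a point fixed in the world has none). Each returns a list of dicts, best first, with "conf" (0 to 1); they miss things now and then, are a little off and sometimes report something else, mostly with a low value. They report only what shows in the picture. A call takes as long as a camera call.
- eyes.search_frame(camera, thing): "rect" ([left, top, width, height] in pixels, round what is visible of it).
- eyes.place_of(camera, thing): "xy" ([column, row] in pixels: a listed point, or the origin of a listed thing).
The state is a dict: "t": time; "q": joint angles; "dq": joint speeds; "joint_torque": joint torques, N m; "tool_pos": TCP position; "orientation": TCP orientation; "force": force on the tool from outside, world axes, zero at the start; "wrist_torque": the same for the moment, N m; "opening": finger opening in m; "gripper_force": force on a finger pad.
Only numpy, scipy, OpenCV 4.12 (cv2) and the standard library are available. Lean on these libraries where they do the work, as an engineer would, in place of code of your own. Each camera call takes 0.05 s, during which the arm holds its last target. There are 200 camera calls.

## Task

Lay out the counter for rolling pills: stand the pewter canister in the middle of the round slate with the brass weight centred on top of its lid, stand the bamboo tally holder exactly midway between that slate and the celadon bowl, and stand the white cup squarely in front of the pill roller's chute (on the robot's side), with a gap of 3 cm between the cup and the roller's iron base. Keep all four upright throughout and leave everything else on the counter where it stands.

Things in the scene. Friction and masses are not known exactly. Their poses are not given: they have to be found in the camera images.
- canister_mid (a point): Lidded pewter canister, dull grey cylinder 56 mm in diameter and 75 mm tall with a flat lid (a dark seam 15 mm below the top), about 300 g. Upright, round; origin half-way up on its axis, z axis up along it. Starts loose on the counter.
- weight_mid (a point): Brass balance weight: cylinder 36 mm in diameter and 32 mm tall with a small knob (18 mm across) on top, 42 mm tall in all, about 200 g. Upright, round; origin 21 mm above its underside (half-way up) on its axis, z axis up along it. Starts loose on the counter.
- holder_mid (a point): Bamboo tally holder: tan cylinder 52 mm in diameter and 64 mm tall, with thin tally sticks fixed in its top that stand up to 82 mm above its underside; about 120 g. Upright, round; origin 41 mm above its underside on its axis, z axis up. Starts loose on the counter.
- cup_mid (a point): Plain white porcelain cup, open at the top, straight-sided, 50 mm in outer diameter (a little narrower in the lowest 12 mm), 55 mm tall, wall 3 mm, no handle, about 110 g. Upright, round; origin half-way up on its axis, z axis up along it. Starts loose on the counter.
- slate: Round dark slate disc, 80 mm in diameter and 4 mm thick, fixed on the counter. Origin at the centre of its underside (counter level).
- bowl: Pale green celadon bowl, open, 100 mm across the rim and 48 mm high, fixed to the counter and empty. Origin at the centre of its underside. It stands on the other side (robot's left or right) from the slate.
- roller: Pill-cutting roller fixed on the counter: black iron base plate 140 (x) by 150 (y) by 14 mm high; two brass rollers between iron cheeks (to 106 mm high, set back), gears on the +y end, brass knob on the -y end, brass chute sloping to the middle of the front edge. Origin: centre of the base's underside; its -x axis points out of the front, roughly at the robot; the front edge is 70 mm from the origin.
- mortar: Bystander, not to be shifted: white-grey stone mortar with a pestle leaning in it, 76 mm across, 50 mm high (pestle to 72 mm). Origin at the centre of its underside. Loose.
- bottle: Bystander, not to be shifted: amber glass medicine jar with a black cap, 42 mm in diameter, 80 mm tall. Origin at the centre of its underside. Loose.

How it is judged:
At the end, for the whole second after the job is handed in: All upright, released, at rest: canister within 12 mm of the slate's centre, weight within 10 mm of centred on its lid, holder within 15 mm of midway between slate and bowl, cup 30 mm (+-15) in front of the base, within 15 mm sideways; mortar, bottle moved under 20 mm (horizontal distance between canister_mid and slate below 0.012 m and height (world z) of canister_mid between 0.036 and 0.047 m and horizontal distance between weight_mid and canister_mid below 0.01 m and z of weight_mid in the frame of canister_mid between 0.0525 and 0.0645 m and horizontal distance between holder_mid and slate below 0.155 m and horizontal distance between holder_mid and bowl below 0.155 m and x of holder_mid in the frame of slate between -0.015 and 0.015 m and height (world z) of holder_mid between 0.036 and 0.046 m and x of cup_mid in the frame of roller between -0.14 and -0.11 m and y of cup_mid in the frame of roller between -0.015 and 0.015 m and height (world z) of cup_mid between 0.0225 and 0.0325 m and angle between each of canister_mid, weight_mid, holder_mid, cup_mid's own z axis and vertical below 0.1 rad and distance of each of mortar, bottle from where it was at the start of the episode below 0.02 m and linear speed of each of canister, weight, holder, cup below 0.02 m/s); the robot touches nothing.
It fails at once if the mortar or the bottle is shifted more than 20 mm (distance of any of mortar, bottle from where it was at the start of the episode above 0.02 m).
It fails at once if the canister, the weight, the tally holder or the cup is tipped more than 35 degrees (angle between any of canister_mid, weight_mid, holder_mid, cup_mid's own z axis and vertical above 0.61 rad).
It also fails if it takes over 128 s, if anything falls off the work surface, if the arm or the gripper's body presses on something with over 40 N, if the wrist force passes 120 N, or if a joint passes its speed limit or range.

## Working session

There is one attempt and no reset: what is moved stays moved. The work goes in short steps, Python scripts to look and compute and a tool call to move; the robot and the scene stay as the last step left them, time stands still between calls to the robot, and variables do not carry over. Pictures are saved under pics/ and viewed, at most 14 in all, crops included, and the job is handed in when it is done.

Besides the shell and the picture viewer there is one more tool, called after "Request:" as name(argument=value, ...) on one line, values as JSON. apply_moves: Moves the arm, as the interface text tells. Its arguments: {"type":"object","properties":{"steps":{"type":"array"},"grip_force":{"type":"number"}},"required":["steps"]}

```bash
mkdir -p pics; cat > h.py <<'E'
import numpy as np, cv2
from plant import robot, eyes
from scipy.spatial.transform import Rotation as Rn
def ray(cam,uv,z):
    c=eyes.calibration(cam);K,R,t=[np.array(c[k]) for k in 'KRt']
    d=R.T@np.linalg.inv(K)@np.array([uv[0],uv[1],1.]);o=-R.T@t
    return (o+d*(z-o[2])/d[2])[:2]
def snap(cam,name):
    im=eyes.read_camera(cam);cv2.imwrite('pics/'+name,np.ascontiguousarray(im[:,:,::-1]));return im
E
python3 - <<'E'
from h import *
np.set_printoptions(precision=4,suppress=True)
s=robot.read_state();print(s['t'],s['tool_pos'],s['orientation'],s['opening'],robot.grip_point_offset,Rn.from_rotvec(s['orientation']).as_matrix())
zs=dict(canister_mid=.0375,weight_mid=.021,holder_mid=.041,cup_mid=.0275,slate=0,bowl=0,roller=0,mortar=0,bottle=0)
for cam in ['top','scene']:
    snap(cam,cam+'0.png')
    c=eyes.calibration(cam);print(cam,-np.array(c['R']).T@c['t'])
    for n,z in zs.items():
        for d in eyes.place_of(cam,n)[:2]: print(n,round(d['conf'],2),np.array(d['xy']),ray(cam,d['xy'],z))
print(robot.read_state()['t'])
E
```

```text
0.0 [ 0.1857 -0.57    0.2176] [-3.1009 -0.4922  0.0002] 0.0929382341175291 0.0188 [[ 0.9509  0.3096 -0.0004]
 [ 0.3096 -0.9509  0.0018]
 [ 0.0002 -0.0018 -1.    ]]
top [ 0.5283 -0.0131  1.18  ]
canister_mid 0.87 [435.7 224.8] [ 0.5336 -0.3697]
weight_mid 0.47 [131.6 275.9] [0.4172 0.3069]
holder_mid 0.84 [403.5 268.1] [ 0.4383 -0.2968]
cup_mid 0.96 [373.6 183. ] [ 0.6268 -0.235 ]
slate 0.97 [337.5 270.1] [ 0.43   -0.1568]
bowl 0.63 [436.5 225.5] [ 0.5322 -0.3832]
bowl 0.61 [214.9 258.5] [0.4553 0.1228]
roller 0.86 [260.  148.6] [0.7081 0.0209]
mortar 0.76 [102.  217.5] [0.5482 0.3829]
bottle 0.56 [164.3 187.9] [0.6166 0.2407]
scene [ 1.0506 -0.3425  0.9007]
canister_mid 0.61 [137.3 269.2] [ 0.5253 -0.3742]
canister_mid 0.43 [284.9 167.6] [0.4725 0.0938]
weight_mid 0.65 [332.  128.9] [0.4188 0.3127]
holder_mid 0.66 [150.5 228. ] [ 0.4409 -0.3   ]
cup_mid 0.81 [214.  276.8] [ 0.6418 -0.235 ]
slate 0.84 [200.6 205.7] [ 0.4248 -0.1556]
slate 0.52 [286.9 168. ] [0.452  0.1167]
bowl 0.78 [282.9 167.2] [0.4427 0.1088]
roller 0.7 [313.4 248.9] [0.7083 0.0145]
mortar 0.61 [372.6 149.5] [0.5426 0.3739]
bottle 0.81 [353.6 187.4] [0.6186 0.23  ]
1.0
```

View pics/top0.png

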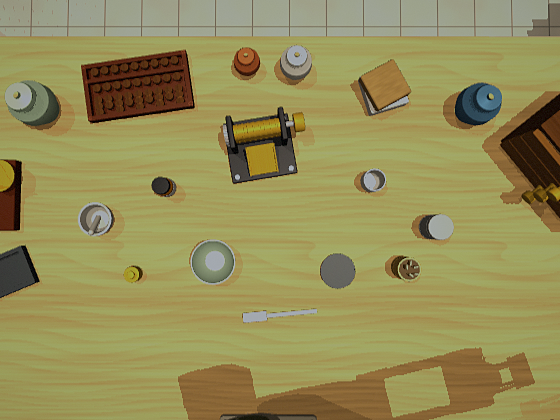

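View pics/scene0.png

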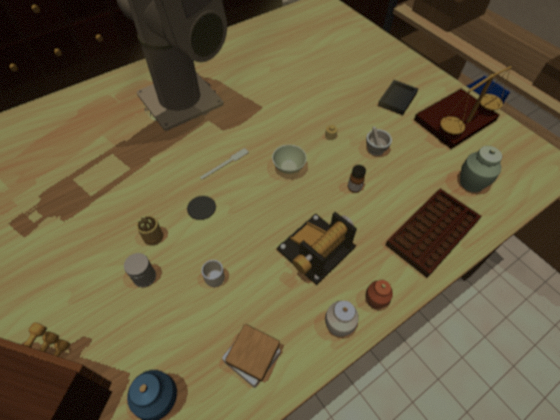

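The top view has image up = +x and left = +y. It shows the canister at (437,227), holder at (406,268), slate at (338,270), cup at (374,181), roller front edge from (233,182) to (297,173), bowl at (213,262) and weight at (132,274). The scene view agrees, and there is clear space around everything. Next I'll refine the slate, bowl and roller.

```bash
python3 - <<'E'
from h import *
np.set_printoptions(precision=4,suppress=True)
im=cv2.imread('pics/top0.png');print(eyes.calibration('top')['K'])
g=cv2.cvtColor(im,cv2.COLOR_BGR2GRAY);hsv=cv2.cvtColor(im,cv2.COLOR_BGR2HSV)
def comp(mask,uv,r=45):
    m=np.zeros_like(g);m[int(uv[1])-r:int(uv[1])+r,int(uv[0])-r:int(uv[0])+r]=1
    m=(mask&(m>0)).astype(np.uint8);n,l,st,c=cv2.connectedComponentsWithStats(m)
    i=1+np.argmax(st[1:,4]);return st[i],c[i],(l==i)
S=hsv[...,1]
for n,uv,z,r in [('slate',(338,270),.004,30),('bowl',(213,262),.048,30),('canister',(437,227),.075,22),('cup',(374,181),.055,18)]:
    st,c,m=comp(S<90,uv,r); 
    cn=max(cv2.findContours(m.astype(np.uint8),0,2)[0],key=cv2.contourArea); (x,y),rad=cv2.minEnclosingCircle(cn)
    print(n,st,c,(x,y),rad,ray('top',c,z),ray('top',(x,y),z))
crop=cv2.resize(im[95:195,210:315],None,fx=5,fy=5,interpolation=cv2.INTER_CUBIC)
cv2.imwrite('pics/roll.png',crop)
for p in [(233,182),(297,173)]: print(ray('top',p,.014))
E
```

```text
[[514.9559   0.     271.5115]
 [  0.     514.9559 201.8168]
 [  0.       0.       1.    ]]
slate [320 253  35  36 961] [337.3902 270.5692] (337.3821716308594, 270.5605163574219) 17.63498306274414 [ 0.4293 -0.1561] [ 0.4293 -0.1561]
bowl [ 190  239   45   46 1628] [212.4742 261.6929] (212.0641326904297, 261.7230224609375) 23.12730598449707 [0.4513 0.1226] [0.4513 0.1235]
canister [419 214  35  26 748] [436.254  226.5281] (436.0, 227.0) 17.262775421142578 [ 0.5297 -0.3591] [ 0.5287 -0.3586]
cup [360 168  26  24 478] [373.113  179.9079] (372.9418640136719, 179.7093048095703) 12.945221900939941 [ 0.6313 -0.2287] [ 0.6317 -0.2283]
[0.6294 0.0815]
[ 0.6503 -0.0638]
```

View pics/roll.png

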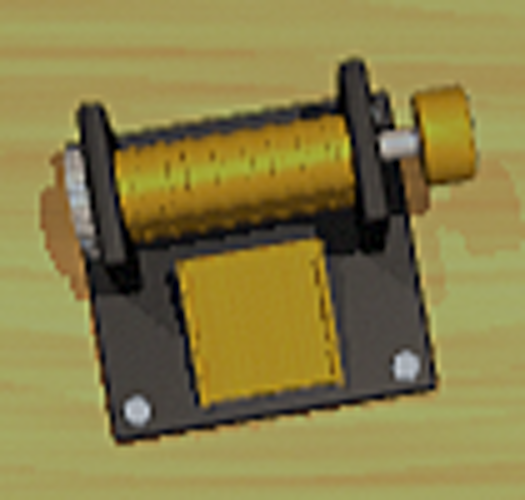

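The close-up gives the roller's front corners at about px (232.8,183.1) and (297,172), so its yaw is about 10° and the cup target is (0.5856, -0.0005). The holder target is (0.4405, -0.017). I'll square the tool yaw with the world axes and head to the canister.

Request:
apply_moves(steps=[0,0,0,0,0,1,100,0,0,0,0,0,1,100,0,0,0,0,0,1,100,1,-0.7,0,0,0,0,100,1,-0.7,0,0,0,0,100,1,-0.7,0,0,0,0,100,1,-0.7,0,0,0,0,100,1,-0.7,0,0,0,0,100,1,-0.7,0,0,0,0,100,1,-0.7,0,0,0,0,100,1,-0.7,0,0,0,0,100,0,0,0,0,0,0,100])

```text
t: 2.0
tool_pos: [0.4304, -0.3982, 0.2187]
orientation: [-3.14, -0.009, -0.004]
force: [-0.0, -1.3, -0.6]
opening: 0.0932
gripper_force: 0.0
```

```bash
cat >> h.py <<'E'
np.set_printoptions(precision=4,suppress=True)
def st():
    s=robot.read_state();R=Rn.from_rotvec(s['orientation']).as_matrix()
    print('t',s['t'],'p',np.array(s['tool_pos']),'toolx',R[:,0],'toolz',R[:,2],'op',s['opening'],'F',np.array(s['force']),'gf',s['gripper_force'])
    return s,R
def to(tx,ty,tz):
    s,R=st();d=R.T@(np.array([tx,ty,tz])-s['tool_pos'])/.03;print('units to target',d)
E
python3 - <<'E'
from h import *
to(.531,-.373,.15)
snap('wrist','w0.png')
c=eyes.calibration('wrist');print(-np.array(c['R']).T@c['t'])
for n,z in dict(canister_mid=.0375,holder_mid=.041,cup_mid=.0275,slate=0).items():
    for d in eyes.place_of('wrist',n)[:1]: print(n,d['conf'],d['xy'],ray('wrist',d['xy'],z))
E
```

```text
t 2.0 p [ 0.4304 -0.3982  0.2187] toolx [1.     0.0057 0.0023] toolz [ 0.0023  0.0015 -1.    ] op 0.0932367956173389 F [-0.0179 -1.327  -0.5974] gf 0.0
units to target [ 3.3528 -0.819   2.2998]
[ 0.4954 -0.4006  0.3853]
holder_mid 0.58 [189.4, 178.3] [ 0.4362 -0.312 ]
slate 0.92 [67.3, 180.3] [ 0.4266 -0.1633]
```

View pics/w0.png

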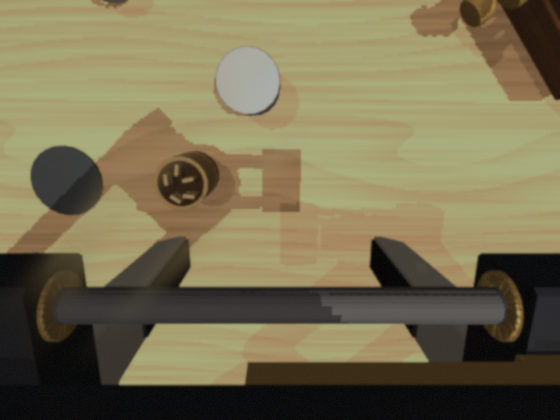

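The wrist view shows the canister lid at (248,80), the holder rim at (183,181) and the slate at (66,180).

```bash
python3 - <<'E'
from h import *
for n,p,z in [('can',(248,80),.075),('holder',(183,181),.064),('slate',(66,180),.004)]: print(n,ray('wrist',p,z))
E
```

```text
can [ 0.5259 -0.3772]
holder [ 0.4368 -0.3127]
slate [ 0.4276 -0.1644]
```

Request:
apply_moves(steps=[0.82,-0.2,0,0,0,0,100,0.82,-0.2,0,0,0,0,100,0.82,-0.2,0,0,0,0,100,0.82,-0.2,0,0,0,0,100,0,0,0.86,0,0,0,100,0,0,0.86,0,0,0,100,0,0,0.86,0,0,0,100,0,0,0.86,0,0,0,100,0,0,0,0,0,0,100,0,0,0,0,0,0,100])

```text
t: 3.08
tool_pos: [0.522, -0.3785, 0.1138]
orientation: [-3.139, 0.002, 0.005]
force: [0.6, -0.1, 0.1]
opening: 0.0931
gripper_force: 0.0
```

```bash
python3 - <<'E'
from h import *
to(.528,-.374,.03)
snap('wrist','w1.png')
def proj(cam,X):
    c=eyes.calibration(cam);p=np.array(c['K'])@(np.array(c['R'])@X+c['t']);return p[:2]/p[2]
print('axis seen at',proj('wrist',np.array([.528,-.374,.075])))
E
```

```text
t 3.0833 p [ 0.522  -0.3785  0.1138] toolx [ 1.     -0.0012 -0.0033] toolz [-0.0033  0.0026 -1.    ] op 0.09314530328074336 F [ 0.5632 -0.1129  0.0841] gf 0.0
units to target [ 0.2099 -0.1414  2.7925]
axis seen at [269.6807 223.0541]
```

View pics/w1.png

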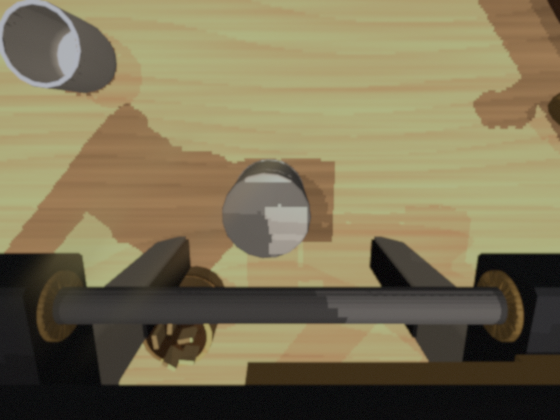

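The lid is centred at px (266,215), so the canister is at (0.533, -0.3715), between the fingers. I'll descend and grip.

Request:
apply_moves(steps=[0.37,-0.22,0,0,0,0,100,0,0,0.93,0,0,0,100,0,0,0.93,0,0,0,100,0,0,0.93,0,0,0,100,0,0,0,0,0,0,100,0,0,0,0,0,0,20,0,0,0,0,0,0,20,0,0,0,0,0,0,20,0,0,0,0,0,0,20,0,0,0,0,0,0,20,0,0,0,0,0,0,20,0,0,0,0,0,0,20], grip_force=25)

```text
t: 4.13
tool_pos: [0.5358, -0.3717, 0.033]
orientation: [3.141, 0.001, 0.002]
force: [0.1, 2.1, 6.1]
opening: 0.0559
gripper_force: 25.0
```

Request:
apply_moves(steps=[0,0,-0.85,0,0,0,20,0,0,-0.85,0,0,0,20,0,0,-0.85,0,0,0,20,0,0,-0.85,0,0,0,20,-0.43,-0.9,0,0,0,0,20,-0.43,-0.9,0,0,0,0,20,-0.43,-0.9,0,0,0,0,20,-0.43,-0.9,0,0,0,0,20,-0.43,-0.9,0,0,0,0,20,-0.43,-0.9,0,0,0,0,20,-0.43,-0.9,0,0,0,0,20,-0.43,-0.9,0,0,0,0,20])

```text
t: 5.13
tool_pos: [0.4306, -0.1546, 0.1332]
orientation: [-3.141, -0.0, 0.001]
force: [0.4, 0.5, -2.4]
opening: 0.056
gripper_force: 25.0
```

Request:
apply_moves(steps=[0,0,0,0,0,0,20])

```text
t: 5.22
tool_pos: [0.4291, -0.1516, 0.1324]
orientation: [-3.139, -0.004, 0.005]
force: [-1.0, 0.1, -3.2]
opening: 0.0554
gripper_force: 25.0
```

```bash
python3 - <<'E'
from h import *
to(.432,-.156,.038)
im=snap('wrist','w2.png')
c=eyes.calibration('wrist')
for X in [(.4293,-.1561,.004),(.430,-.156,.17)]:
    p=np.array(c['K'])@(np.array(c['R'])@np.array(X)+c['t']);print(p[:2]/p[2])
E
```

```text
t 5.2167 p [ 0.4291 -0.1516  0.1324] toolx [ 1.      0.0026 -0.003 ] toolz [-0.003   0.0028 -1.    ] op 0.05542549613601963 F [-0.9747  0.1099 -3.1505] gf 25.00012144446373
units to target [0.1067 0.1568 3.1462]
[281.3782 200.4401]
[283.0902 289.4301]
```

View pics/w2.png

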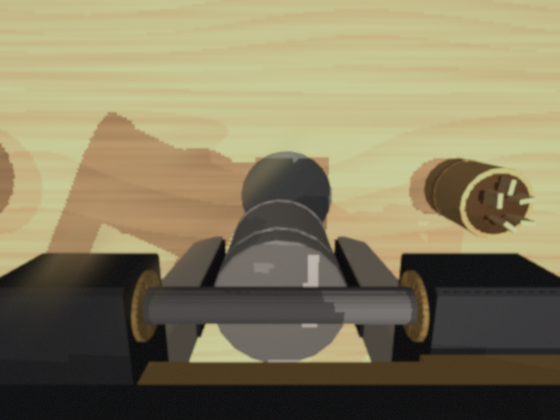

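The slate shows at about px (286,196), which puts its centre near (0.431, -0.158). I'll correct for that and lower the canister.

Request:
apply_moves(steps=[0.15,0.2,0,0,0,0,20,0,0,0.75,0,0,0,20,0,0,0.75,0,0,0,20,0,0,0.75,0,0,0,20,0,0,0.75,0,0,0,20,0,0,0,0,0,0,20,0,0,0,0,0,0,20])

```text
t: 5.85
tool_pos: [0.4355, -0.1622, 0.0427]
orientation: [-3.14, 0.001, 0.005]
force: [0.0, -0.0, -1.9]
opening: 0.0555
gripper_force: 25.0
```

```bash
cat >> h.py <<'E'
def avg(n=8):
    P=[]
    for _ in range(n):
        eyes.read_camera('top');s=robot.read_state();P.append(s['tool_pos'])
    P=np.array(P);print('avg',P.mean(0),'sd',P.std(0),'t',s['t'],'op',s['opening'],'F',np.array(s['force']));return P.mean(0)
E
python3 -c "
from h import *
avg()"
```

```text
avg [ 0.4374 -0.1626  0.0451] sd [0.0004 0.0003 0.0005] t 6.25 op 0.05604297538236844 F [ 0.5521 -0.4592 -2.1249]
```

Request:
apply_moves(steps=[-0.08,-0.1,0,0,0,0,20,0,0,0.1,0,0,0,20,0,0,0.05,0,0,0,20,0,0,0,0,0,0,20,0,0,0,0,0,0,20])

```text
t: 6.67
tool_pos: [0.4337, -0.1586, 0.039]
orientation: [-3.141, -0.001, 0.001]
force: [0.0, 0.1, -2.3]
opening: 0.0553
gripper_force: 25.0
```

Request:
apply_moves(steps=[0,0,0.05,0,0,0,20,0,0,0.05,0,0,0,20,0,0,0,0,0,0,20,0,0,0,0,0,0,20])

```text
t: 7.0
tool_pos: [0.4342, -0.1589, 0.0369]
orientation: [3.142, 0.001, 0.0]
force: [-2.9, 1.9, 5.9]
opening: 0.0559
gripper_force: 25.0
```

Request:
apply_moves(steps=[0,0,0,0,0,0,100,0,0,0,0,0,0,100,0,0,0,0,0,0,100,0,0,0,0,0,0,100,0,0,-0.9,0,0,0,100,0,0,-0.9,0,0,0,100,0,0,-0.9,0,0,0,100,0,0,-0.9,0,0,0,100,-0.2,1,0,0,0,0,100,-0.2,1,0,0,0,0,100,-0.2,1,0,0,0,0,100,0,0,0,0,0,0,100])

```text
t: 8.0
tool_pos: [0.4152, -0.253, 0.1448]
orientation: [3.139, -0.003, 0.001]
force: [0.8, 0.1, -0.6]
opening: 0.0933
gripper_force: 0.0
```

```bash
python3 - <<'E'
from h import *
st()
im=snap('top','t1.png')
w=snap('wrist','w3.png')
for n,z in dict(canister_mid=.0415,slate=0).items():
    for c in ['top','wrist']:
        for d in eyes.place_of(c,n)[:1]: print(c,n,d['conf'],d['xy'],ray(c,d['xy'],z))
a=cv2.resize(cv2.imread('pics/t1.png')[235:305,300:440],None,fx=4,fy=4,interpolation=cv2.INTER_CUBIC)
b=cv2.imread('pics/w3.png')
cv2.imwrite('pics/c1.png',np.vstack([a,b[:300]]))
E
```

```text
t 8.0 p [ 0.4152 -0.253   0.1448] toolx [ 1.     -0.0021  0.0005] toolz [ 0.0005 -0.0027 -1.    ] op 0.0932719353242365 F [ 0.7728  0.1163 -0.6226] gf 0.0
top slate 0.61 [335.7, 269.3] [ 0.4318 -0.1527]
```

View pics/c1.png

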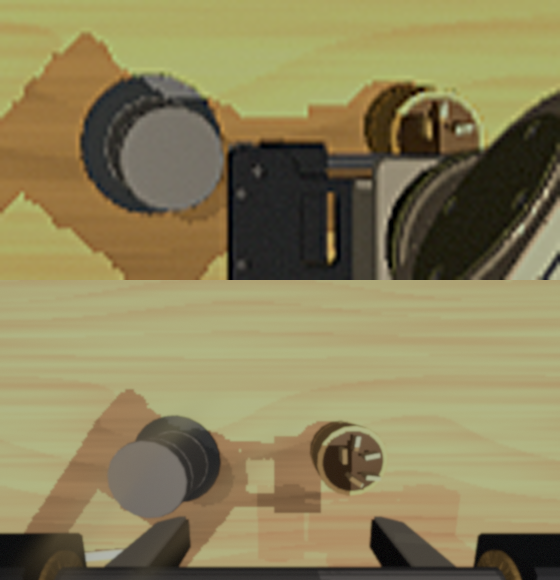

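```bash
python3 - <<'E'
from h import *
print('lid top',ray('top',(342.4,274.6),.079),'slate',ray('top',(337.4,270.6),.004))
print('lid wrist',ray('wrist',(148,197),.079))
# slate extreme points in wrist view: right edge col 220, top row 136
c=eyes.calibration('wrist')
for ctr in [(.4293,-.1561),(.431,-.158),(.434,-.160)]:
    a=np.linspace(0,6.28,100);X=np.c_[ctr[0]+.04*np.cos(a),ctr[1]+.04*np.sin(a),0*a+.004]
    p=(X@np.array(c['R']).T+c['t'])@np.array(c['K']).T;p=p[:,:2]/p[:,2:];print(ctr,p.max(0),p.min(0))
for uv in [(350,179),]: print('holder rim wrist',ray('wrist',uv,.064))
E
```

```text
lid top [ 0.4271 -0.1576] slate [ 0.4292 -0.1561]
lid wrist [ 0.4322 -0.1578]
(0.4293, -0.1561) [221.5232 224.569 ] [132.8703 137.2456]
(0.431, -0.158) [223.5514 222.8257] [134.7903 135.2728]
(0.434, -0.16) [225.6442 219.7358] [136.685  131.7754]
holder rim wrist [ 0.4425 -0.2998]
```

The canister is on the slate within about 2 mm (top-view lid centre at (342.4,274.6)). The holder is near (0.441, -0.299), so I'll grasp it next.

Request:
apply_moves(steps=[0.41,0.84,0,0,0,0,100,0.41,0.84,0,0,0,0,100,0,0,0.9,0,0,0,100,0,0,0.9,0,0,0,100,0,0,0.9,0,0,0,100,0,0,0.9,0,0,0,100,0,0,0,0,0,0,20,0,0,0,0,0,0,20,0,0,0,0,0,0,20,0,0,0,0,0,0,20,0,0,0,0,0,0,20,0,0,0,0,0,0,20], grip_force=15)

```text
t: 9.3
tool_pos: [0.4418, -0.3, 0.0381]
orientation: [3.139, 0.001, 0.004]
force: [0.8, -2.9, 1.9]
opening: 0.0573
gripper_force: 1.1
```

Request:
apply_moves(steps=[0,0,0,0,0,0,20,0,0,0,0,0,0,20,0,0,0,0,0,0,20])

```text
t: 9.55
tool_pos: [0.4416, -0.3003, 0.0378]
orientation: [3.14, 0.001, 0.003]
force: [-0.4, -0.9, 6.9]
opening: 0.0519
gripper_force: 15.0
```

Request:
apply_moves(steps=[0,0,-1,0,0,0,20,0,0,-1,0,0,0,20,0,0,-1,0,0,0,20,0,0,-1,0,0,0,20,0,-0.9,0,0,0,0,20,0,-0.9,0,0,0,0,20,0,-0.9,0,0,0,0,20,0,-0.9,0,0,0,0,20,0,-0.9,0,0,0,0,20,0,-0.9,0,0,0,0,20,0,-0.9,0,0,0,0,20,0,-0.9,0,0,0,0,20])

```text
t: 10.55
tool_pos: [0.4399, -0.0817, 0.1561]
orientation: [-3.141, -0.001, 0.001]
force: [1.2, -0.7, -1.2]
opening: 0.0518
gripper_force: 15.0
```

Request:
apply_moves(steps=[0,-0.9,0,0,0,0,20,0,-0.9,0,0,0,0,20,0,-0.4,0,0,0,0,20,0,0,0,0,0,0,20,0,0,0,0,0,0,20])

```text
t: 10.97
tool_pos: [0.4402, -0.0167, 0.1561]
orientation: [3.141, 0.004, -0.001]
force: [0.1, -0.2, -1.7]
opening: 0.0518
gripper_force: 15.0
```

```bash
python3 -c "
from h import *
avg(3)"
```

```text
avg [ 0.4403 -0.0177  0.1561] sd [0.     0.0003 0.    ] t 11.1167 op 0.051755480240250944 F [-0.5872 -0.0448 -1.0495]
```

Request:
apply_moves(steps=[0,0,0.97,0,0,0,20,0,0,0.97,0,0,0,20,0,0,0.97,0,0,0,20,0,0,0.97,0,0,0,20,0,0,0.06,0,0,0,20,0,0,0.06,0,0,0,20,0,0,0,0,0,0,20,0,0,0,0,0,0,20])

```text
t: 11.78
tool_pos: [0.4413, -0.0176, 0.0377]
orientation: [3.141, 0.0, 0.002]
force: [1.5, 0.6, -0.6]
opening: 0.0519
gripper_force: 15.0
```

Request:
apply_moves(steps=[0,0,0.05,0,0,0,20,0,0,0,0,0,0,20,0,0,0,0,0,0,20])

```text
t: 12.03
tool_pos: [0.4409, -0.0172, 0.0354]
orientation: [3.141, 0.001, 0.002]
force: [0.8, -0.6, -0.7]
opening: 0.0517
gripper_force: 15.0
```

Request:
apply_moves(steps=[0,0,0.05,0,0,0,20,0,0,0,0,0,0,20,0,0,0,0,0,0,20])

```text
t: 12.28
tool_pos: [0.4406, -0.0171, 0.0334]
orientation: [3.142, 0.001, 0.001]
force: [1.3, -0.2, 0.1]
opening: 0.0519
gripper_force: 15.0
```

Request:
apply_moves(steps=[0,0,0,0,0,0,100,0,0,0,0,0,0,100,0,0,0,0,0,0,100,0,0,0,0,0,0,100,0,0,-0.9,0,0,0,100,0,0,-0.9,0,0,0,100,0,0,-0.9,0,0,0,100,0,0,-0.9,0,0,0,100,0,0,0,0,0,0,100])

```text
t: 13.03
tool_pos: [0.4439, -0.0177, 0.1473]
orientation: [3.14, 0.001, 0.014]
force: [1.5, -0.0, 0.5]
opening: 0.0929
gripper_force: 0.0
```

```bash
python3 - <<'E'
from h import *
st();snap('scene','s2.png');snap('wrist','w4.png')
for n,z in dict(holder_mid=.041,cup_mid=.0275,canister_mid=.0415,slate=0).items():
  for c in ['scene','wrist']:
    if c=='wrist': eyes.read_camera(c)
    for d in eyes.place_of(c,n)[:1]: print(c,n,d['conf'],d['xy'],ray(c,d['xy'],z))
a=cv2.imread('pics/s2.png')[120:320,100:380]
cv2.imwrite('pics/c2.png',np.vstack([cv2.resize(a,(560,400),interpolation=cv2.INTER_CUBIC)[:300],cv2.imread('pics/w4.png')[:300]]))
E
```

```text
t 13.0333 p [ 0.4439 -0.0177  0.1473] toolx [1.     0.0007 0.0088] toolz [ 0.0088 -0.0014 -1.    ] op 0.09292866647129312 F [ 1.4573 -0.03    0.4869] gf 0.0
scene holder_mid 0.75 [246.0, 179.1] [ 0.4468 -0.0194]
wrist holder_mid 0.8 [282.5, 209.0] [ 0.4382 -0.0203]
scene cup_mid 0.58 [212.3, 277.5] [ 0.641  -0.2392]
wrist cup_mid 0.48 [452.3, 217.9] [ 0.4271 -0.164 ]
scene canister_mid 0.91 [197.4, 199.0] [ 0.4299 -0.1607]
wrist canister_mid 0.9 [456.0, 220.2] [ 0.4296 -0.1603]
scene slate 0.59 [200.8, 208.1] [ 0.4321 -0.1591]
```

View pics/c2.png

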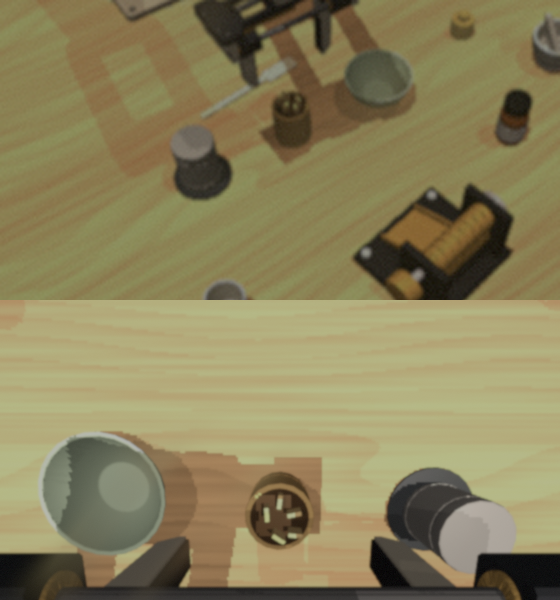

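The holder stands upright near (0.441, -0.018), midway between bowl and slate. The cup is next.

Request:
apply_moves(steps=[0.78,0.9,0,0,0,0,100,0.78,0.9,0,0,0,0,100,0.78,0.9,0,0,0,0,100,0.78,0.9,0,0,0,0,100,0.78,0.9,0,0,0,0,100,0.78,0.9,0,0,0,0,100,0.78,0.9,0,0,0,0,100,0.78,0.9,0,0,0,0,100,0,0,0.8,0,0,0,100,0,0,0.8,0,0,0,100,0,0,0,0,0,0,100,0,0,0,0,0,0,100])

```text
t: 14.73
tool_pos: [0.6261, -0.2323, 0.091]
orientation: [-3.14, -0.001, 0.007]
force: [0.2, -0.2, -0.8]
opening: 0.093
gripper_force: 0.0
```

```bash
python3 - <<'E'
from h import *
avg(3);snap('wrist','w5.png')
for d in eyes.place_of('wrist','cup_mid')[:1]: print(d['conf'],d['xy'],ray('wrist',d['xy'],.0275))
E
```

```text
avg [ 0.6281 -0.2329  0.0944] sd [0.0006 0.0002 0.0009] t 14.8833 op 0.09303370926881227 F [0.0928 0.144  1.0006]
0.85 [276.2, 212.5] [ 0.6334 -0.2319]
```

View pics/w5.png

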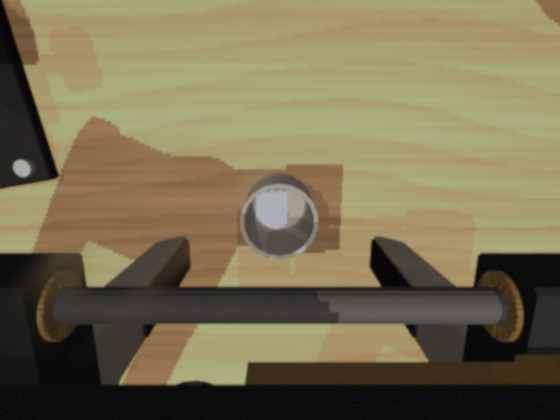

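The cup rim is at px (279,220), so the cup is near (0.633, -0.232), between the fingers.

Request:
apply_moves(steps=[0.2,0,0,0,0,0,100,0,0,0.77,0,0,0,100,0,0,0.77,0,0,0,100,0,0,0.77,0,0,0,100,0,0,0,0,0,0,20,0,0,0,0,0,0,20,0,0,0,0,0,0,20,0,0,0,0,0,0,20,0,0,0,0,0,0,20,0,0,0,0,0,0,20,0,0,0,0,0,0,20,0,0,0,0,0,0,20], grip_force=12)

```text
t: 15.98
tool_pos: [0.6344, -0.2332, 0.025]
orientation: [3.141, 0.001, 0.002]
force: [-0.5, 0.4, 5.1]
opening: 0.0494
gripper_force: 12.0
```

```bash
python3 - <<'E'
from h import *
avg(3)
E
```

```text
avg [ 0.6344 -0.2332  0.025 ] sd [0. 0. 0.] t 16.1333 op 0.04938289423974997 F [-0.6117  1.7482  7.2862]
```

Request:
apply_moves(steps=[0,0,-0.9,0,0,0,20,0,0,-0.9,0,0,0,20,0,0,-0.9,0,0,0,20,-0.4,-0.86,0,0,0,0,20,-0.4,-0.86,0,0,0,0,20,-0.4,-0.86,0,0,0,0,20,-0.38,-0.86,0,0,0,0,20,0,-0.86,0,0,0,0,20,0,-0.86,0,0,0,0,20,0,-0.86,0,0,0,0,20,0,-0.86,0,0,0,0,20,0,-0.86,0,0,0,0,20])

```text
t: 17.13
tool_pos: [0.5857, 0.0003, 0.1046]
orientation: [-3.142, -0.001, 0.001]
force: [0.4, -0.2, -1.5]
opening: 0.0492
gripper_force: 12.0
```

Request:
apply_moves(steps=[0,0,0,0,0,0,20,0,0,0,0,0,0,20])

```text
t: 17.3
tool_pos: [0.5858, 0.0004, 0.1045]
orientation: [3.142, 0.005, -0.001]
force: [-0.8, -0.1, -1.5]
opening: 0.0493
gripper_force: 12.0
```

```bash
python3 - <<'E'
from h import *
avg(3);snap('wrist','w6.png')
E
```

```text
avg [ 0.586  -0.0012  0.1047] sd [0.0001 0.0004 0.    ] t 17.45 op 0.049323219269280495 F [ 0.0541 -1.1012 -1.3182]
```

View pics/w6.png

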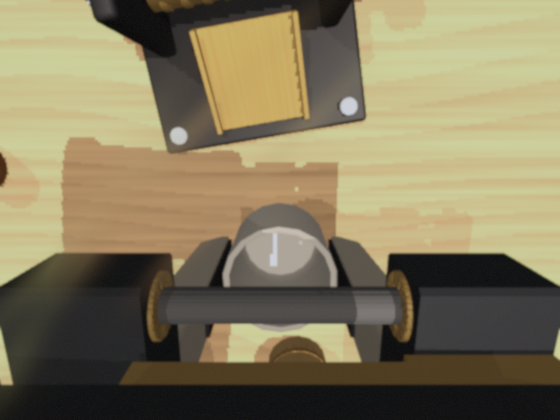

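The wrist view shows the roller base's front corners at px (170,153) and (365,119); I'll use those to check the target.

```bash
python3 - <<'E'
from h import *
a=ray('wrist',(170,153),.014);b=ray('wrist',(365,119),.014);e=(a-b)/np.linalg.norm(a-b)
print(a,b,np.linalg.norm(a-b),'cup target',(a+b)/2-.055*np.array([e[1],-e[0]]))
E
```

```text
[0.6302 0.0786] [ 0.6547 -0.0651] 0.14573389762722616 cup target [ 0.5883 -0.0025]
```

Request:
apply_moves(steps=[0.04,0,0.87,0,0,0,20,0,0,0.87,0,0,0,20,0,0,0.87,0,0,0,20,0,0,0.06,0,0,0,20,0,0,0.05,0,0,0,20,0,0,0,0,0,0,20,0,0,0,0,0,0,20])

```text
t: 18.08
tool_pos: [0.5882, -0.0013, 0.0247]
orientation: [3.141, 0.0, 0.002]
force: [0.1, 0.1, -0.7]
opening: 0.0495
gripper_force: 12.0
```

Release, rise, and back off toward the robot.

Request:
apply_moves(steps=[0,0,0.05,0,0,0,20,0,0,0,0,0,0,20,0,0,0,0,0,0,100,0,0,0,0,0,0,100,0,0,0,0,0,0,100,0,0,0,0,0,0,100,0,0,-1,0,0,0,100,0,0,-1,0,0,0,100,0,0,-1,0,0,0,100,0,0,-1,0,0,0,100,0,0,-1,0,0,0,100])

```text
t: 19.0
tool_pos: [0.5872, -0.0008, 0.1734]
orientation: [-3.142, -0.001, -0.0]
force: [0.6, -0.1, 0.3]
opening: 0.0932
gripper_force: 0.0
```

Request:
apply_moves(steps=[-0.58,-1,0,0,0,0,100,-0.58,-1,0,0,0,0,100,-0.58,-1,0,0,0,0,100,-0.58,-1,0,0,0,0,100,-0.58,-1,0,0,0,0,100,-0.58,-1,0,0,0,0,100,-0.58,-1,0,0,0,0,100,-0.58,-1,0,0,0,0,100,-0.58,-1,0,0,0,0,100,-0.58,-1,0,0,0,0,100,0,0,0,0,0,0,100,0,0,0,0,0,0,100])

```text
t: 20.0
tool_pos: [0.4123, 0.3004, 0.172]
orientation: [-3.141, -0.007, -0.0]
force: [0.1, -0.1, -0.3]
opening: 0.0932
gripper_force: 0.0
```

```bash
python3 - <<'E'
from h import *
avg(3);snap('wrist','w7.png');snap('top','t7.png')
for d in eyes.place_of('wrist','weight_mid')[:2]: print(d['conf'],d['xy'],ray('wrist',d['xy'],.021))
for n,z in dict(holder_mid=.041,cup_mid=.0275,weight_mid=.021).items():
    for d in eyes.place_of('top',n)[:1]: print(n,d['conf'],d['xy'],ray('top',d['xy'],z))
E
```

```text
avg [0.4134 0.2988 0.1719] sd [0.0003 0.0004 0.    ] t 20.15 op 0.09305556792244471 F [-0.5001  0.1413  0.0681]
0.78 [271.6, 181.9] [0.4257 0.3045]
holder_mid 0.78 [275.9, 266.8] [ 0.4401 -0.0164]
cup_mid 0.56 [267.9, 205.4] [0.5759 0.0019]
weight_mid 0.55 [130.1, 273.9] [0.4216 0.3104]
```

View pics/t7.png

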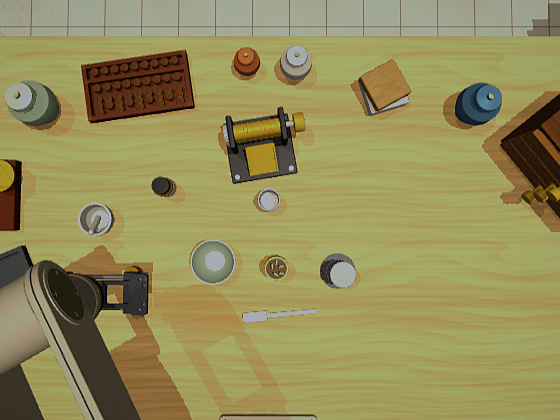

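The cup, holder and canister all stand as intended (top px (269,200), (276,267) and (342,273)). The weight is next.

Request:
apply_moves(steps=[0.27,-0.25,0,0,0,0,100,0,0,0.95,0,0,0,100,0,0,0.95,0,0,0,100,0,0,0.95,0,0,0,100,0,0,0,0,0,0,100,0,0,0,0,0,0,100])

```text
t: 20.95
tool_pos: [0.42, 0.3055, 0.085]
orientation: [3.139, 0.0, -0.006]
force: [-0.6, 0.2, 0.0]
opening: 0.0932
gripper_force: 0.0
```

```bash
python3 - <<'E'
from h import *
p=avg(3);snap('wrist','w8.png')
for d in eyes.place_of('wrist','weight_mid')[:2]: print(d['conf'],d['xy'],ray('wrist',d['xy'],.021))
for uv in [(270,180),(270,220)]: print(ray('wrist',uv,.042))
E
```

```text
avg [0.4222 0.3069 0.088 ] sd [0.0006 0.0004 0.0007] t 21.1 op 0.09286275911900824 F [ 0.0929 -0.784   0.6328]
0.56 [282.4, 215.5] [0.4253 0.3045]
[0.4541 0.3125]
[0.428  0.3127]
```

View pics/w8.png

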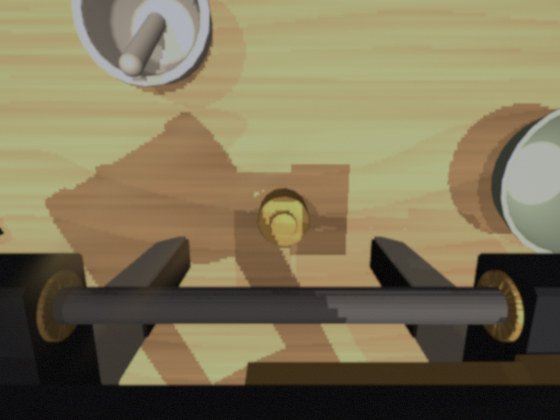

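The weight's knob is at px (284,226), so the weight is near (0.424, 0.304). I'll descend and grip.

Request:
apply_moves(steps=[0.1,0.08,0,0,0,0,100,0,0,0.86,0,0,0,100,0,0,0.86,0,0,0,100,0,0,0.86,0,0,0,100,0,0,0,0,0,0,100,0,0,0,0,0,0,20,0,0,0,0,0,0,20,0,0,0,0,0,0,20,0,0,0,0,0,0,20,0,0,0,0,0,0,20,0,0,0,0,0,0,20,0,0,0,0,0,0,20], grip_force=20)

```text
t: 22.2
tool_pos: [0.4247, 0.3043, 0.0095]
orientation: [-3.141, -0.001, -0.001]
force: [0.6, -0.1, -0.6]
opening: 0.0511
gripper_force: 0.0
```

Request:
apply_moves(steps=[0,0,0,0,0,0,20,0,0,0,0,0,0,20,0,0,0,0,0,0,20])

```text
t: 22.45
tool_pos: [0.4243, 0.3042, 0.009]
orientation: [-3.142, -0.001, -0.0]
force: [0.5, 1.3, 1.8]
opening: 0.0356
gripper_force: 20.0
```

```bash
python3 -c "
from h import *
avg(3)"
```

```text
avg [0.4243 0.3042 0.009 ] sd [0. 0. 0.] t 22.6 op 0.03576295546653183 F [-1.3422 -0.0423  1.7067]
```

Request:
apply_moves(steps=[0,0,-0.9,0,0,0,20,0,0,-0.9,0,0,0,20,0,0,-0.9,0,0,0,20,0,0,-0.9,0,0,0,20,0,0,-0.9,0,0,0,20,0,0,-0.9,0,0,0,20,0,0.96,0,0,0,0,20,0,0.96,0,0,0,0,20,0,0.96,0,0,0,0,20,0,0.96,0,0,0,0,20,0,0.96,0,0,0,0,20,0,0.96,0,0,0,0,20])

```text
t: 23.6
tool_pos: [0.4239, 0.13, 0.1705]
orientation: [3.141, 0.001, -0.001]
force: [0.1, -0.7, -1.4]
opening: 0.0353
gripper_force: 20.0
```

Request:
apply_moves(steps=[0,0.96,0,0,0,0,20,0,0.96,0,0,0,0,20,0,0.96,0,0,0,0,20,0,0.96,0,0,0,0,20,0,0.96,0,0,0,0,20,0,0.96,0,0,0,0,20,0,0.96,0,0,0,0,20,0,0.96,0,0,0,0,20,0.1,0.96,0,0,0,0,20,0.1,0.96,0,0,0,0,20,0,0.08,0,0,0,0,20,0,0,0,0,0,0,20])

```text
t: 24.6
tool_pos: [0.4302, -0.1602, 0.1705]
orientation: [-3.141, 0.004, 0.002]
force: [0.1, -0.2, -0.9]
opening: 0.0359
gripper_force: 20.0
```

Request:
apply_moves(steps=[0,0,0.8,0,0,0,20,0,0,0.8,0,0,0,20,0,0,0,0,0,0,20,0,0,0,0,0,0,20])

```text
t: 24.93
tool_pos: [0.4292, -0.1574, 0.1216]
orientation: [-3.14, -0.003, 0.006]
force: [-0.2, 1.3, -1.8]
opening: 0.0357
gripper_force: 20.0
```

```bash
python3 - <<'E'
from h import *
p=avg(3);snap('wrist','w9.png')
c=eyes.calibration('wrist')
X=np.array([.43,-.159,.079]);q=np.array(c['K'])@(np.array(c['R'])@X+c['t']);print(q[:2]/q[2])
for n,z in [('canister_mid',.0415),('weight_mid',p[2]+.012)]:
    for d in eyes.place_of('wrist',n)[:1]: print(n,d['conf'],d['xy'],ray('wrist',d['xy'],z))
E
```

```text
avg [ 0.431  -0.1585  0.124 ] sd [0.0005 0.0003 0.0006] t 25.0833 op 0.03554222726217818 F [ 0.4928  0.8084 -1.0823]
[277.8087 230.5718]
weight_mid 0.94 [280.6, 263.4] [ 0.4316 -0.1607]
```

View pics/w9.png

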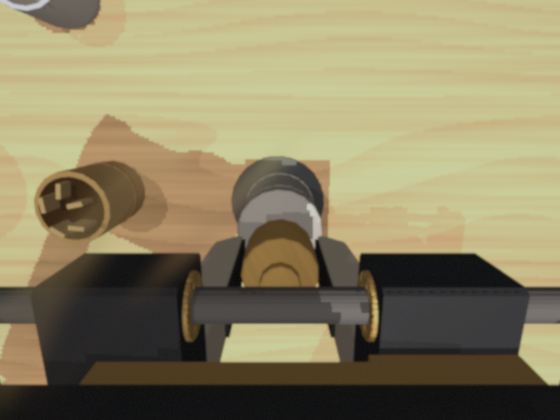

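The weight hangs centred over the lid (lid centre at about px (280,232), weight column 281). Lowering it.

Request:
apply_moves(steps=[0,0,0.5,0,0,0,20,0,0,0.5,0,0,0,20,0,0,0.08,0,0,0,20,0,0,0.05,0,0,0,20,0,0,0,0,0,0,20,0,0,0,0,0,0,20])

```text
t: 25.73
tool_pos: [0.4312, -0.1594, 0.0901]
orientation: [3.141, 0.001, 0.002]
force: [-0.0, -0.4, -1.5]
opening: 0.0358
gripper_force: 20.0
```

Request:
apply_moves(steps=[0,0,0.04,0,0,0,20,0,0,0,0,0,0,20,0,0,0,0,0,0,20])

```text
t: 25.98
tool_pos: [0.4309, -0.1592, 0.0883]
orientation: [3.141, 0.001, 0.001]
force: [0.3, -0.2, -1.7]
opening: 0.0356
gripper_force: 20.0
```

Request:
apply_moves(steps=[0,0,0.04,0,0,0,20,0,0,0,0,0,0,20,0,0,0,0,0,0,20])

```text
t: 26.23
tool_pos: [0.4312, -0.1593, 0.0879]
orientation: [3.141, 0.001, 0.002]
force: [-2.4, 1.3, 7.3]
opening: 0.0355
gripper_force: 20.0
```

Contact. I'll release, rise, and move well aside.

Request:
apply_moves(steps=[0,0,0,0,0,0,100,0,0,0,0,0,0,100,0,0,0,0,0,0,100,0,0,0,0,0,0,100,0,0,-0.8,0,0,0,100,0,0,-0.8,0,0,0,100,0,0,-0.8,0,0,0,100,0,0.9,0,0,0,0,100,0,0.9,0,0,0,0,100,0,0.9,0,0,0,0,100,0,0.9,0,0,0,0,100,0,0.9,0,0,0,0,100])

```text
t: 27.23
tool_pos: [0.4306, -0.2953, 0.1586]
orientation: [3.142, 0.001, 0.0]
force: [0.2, -0.3, 0.7]
opening: 0.0932
gripper_force: 0.0
```

Request:
apply_moves(steps=[0,0.9,0,0,0,0,100,0,0.9,0,0,0,0,100,0,0,0,0,0,0,100,0,0,0,0,0,0,100])

```text
t: 27.57
tool_pos: [0.4303, -0.349, 0.1581]
orientation: [-3.141, 0.002, 0.001]
force: [-0.6, 0.8, -0.6]
opening: 0.0928
gripper_force: 0.0
```

```bash
python3 - <<'E'
from h import *
st();snap('top','t9.png');snap('scene','s9.png')
for cam in ['top','scene']:
  for n,z in dict(canister_mid=.0415,weight_mid=.1,holder_mid=.041,cup_mid=.0275,mortar=0,bottle=0).items():
    for d in eyes.place_of(cam,n)[:1]: print(cam,n,round(d['conf'],2),ray(cam,d['xy'],z))
a=cv2.imread('pics/t9.png')[150:310,180:460];b=cv2.imread('pics/s9.png')[130:310,130:410]
r=lambda x:cv2.resize(x,None,fx=1.8,fy=1.8,interpolation=cv2.INTER_CUBIC)
cv2.imwrite('pics/f.png',np.vstack([r(a),r(b)])[:600])
E
```

```text
t 27.5667 p [ 0.4303 -0.349   0.1581] toolx [ 1.     -0.0015 -0.0006] toolz [-0.0006  0.0007 -1.    ] op 0.09280129507672402 F [-0.5769  0.8317 -0.5619] gf 0.0
top canister_mid 0.73 [ 0.4308 -0.161 ]
top weight_mid 0.7 [ 0.4267 -0.1552]
top holder_mid 0.74 [ 0.4331 -0.0102]
top mortar 0.78 [0.5477 0.3868]
top bottle 0.59 [0.6155 0.2469]
scene canister_mid 0.77 [ 0.4324 -0.165 ]
scene weight_mid 0.75 [ 0.4283 -0.1655]
scene holder_mid 0.74 [ 0.4455 -0.0139]
scene cup_mid 0.59 [ 0.5972 -0.0044]
scene bottle 0.83 [0.6231 0.2246]
```

View pics/f.png

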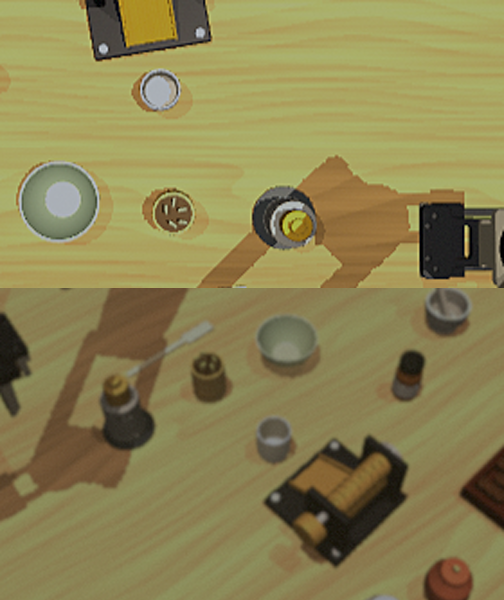

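In the final views the weight is centred on the lid, and the canister is on the slate. The holder is midway, the cup sits in front of the chute (top px (268.6,199.7)), and the bystanders haven't moved.

```bash
python3 - <<'E'
from h import *
c=ray('top',(268.6,199.7),.055);print(c)
if np.hypot(*(c-[.5868,-.0015]))<.008: print(robot.close_job())
E
```

```text
[0.5872 0.    ]
the job is handed in; nothing more can be done
None
```

The job is handed in, though no verdict came back: my last measurements put the canister, weight, holder and cup within tolerance of their targets and upright, with the mortar and bottle unmoved, at about 28 s of the 128 s allowed.

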